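Open the push-and-turn tablet bottle one-handed

ROBOT

A 7-joint arm with a two-finger parallel gripper is mounted at the origin on a cart in front of the work surface, level with it; the furniture and walls round the work are solid. World frame = base frame: x ahead of the robot, y to its left, z up, the work surface at z = 0. Lengths are in mm, angles in rad, forces in N, time in s.
With the tool pointing down it reaches from about 400 to 875 mm from the base axis. Payload 4.4 kg.
Tool frame: the origin (TCP) lies at the very end of the fingers, on their centre line; the grasp point (between the pads) lies 19 mm behind it; z points along the fingers, y is the line along which they close (so a half turn about z gives the same grasp; the last joint's range is limited). The gripper opens to 85 mm and grips with 20 to 120 N. Pads are 22 mm wide; open, the fingers measure 114 mm over their backs; the gripper's body (76 mm by 85 mm) begins 54 mm behind the grasp point. The pads swing forward as they close: fully open they stand 13 mm farther back than shut.
Start: joints at [-1.227, 0.628, 0.038, 1.517, -0.027, 0.996, -0.02], TCP at [258.955, 596.205, 231.313] pointing down, gripper open.
Joint ranges: [-3.06, 3.06], [-0.37, 2.12], [-1.25, 1.32], [0.18, 2.47], [-1.1, 4.24], [0.23, 1.98], [-2.94, 2.94]. Speed limits (rad/s): [2.57, 2.57, 3.14, 3.14, 3.14, 3.14, 3.14].

INTERFACE

Orientations are given as [roll, pitch, yaw] about the fixed x, y, z axes, in that order (R = Rz(yaw) Ry(pitch) Rx(roll)).
In Python, from cell import monitor, viewer, workorder gives the robot as it stands.
- The arm moves only by the tool arm_command, never from a script. Its argument "series" is one flat list of numbers, 5 for each row, row after row: the opening in per cent of the stroke, from 0 (shut) to 100 (fully open), then the shift along the tool's x, y, z in cm, then the turn about the tool's z in degrees. In form: [claw, x, y, z, roll, claw, x, y, z, roll, ...]. A call has exactly 5 rows; each row is the pose to reach, as a shift and turn from the pose commanded when the call began, along the tool's axes at that moment; what a row does not reach only later rows make up. A row lasts 1/12 s, in which the tool goes at most 41.7 mm and 7.16 degrees, less where a joint would pass 70% of its speed; a pose out of reach is approached as far as the arm can. A call with a gripper value outside its range is refused whole. The fingers move at their own pace and stop on an object; the grip force is fixed at half the most. Time passes only in rows, so rows that repeat a pose let the fingers close, or fill a call up. It gives the time, the measured TCP pose, the force, the opening and the grip force at its end, in the units of the state.
- monitor.read_state(): the state, without advancing time (a new reading comes with each control period).
- viewer.get_image(name): name is "side" or "top"; returns (picture, depth): 480x640x3 uint8, red, green, blue; 480x640 float32, mm along the optical axis (not along the pixel's ray), 0 where there is no reading.
- viewer.camera_model(name): a dict with "mtx" (3x3 intrinsics, pixels), "dist_coeffs" ([k1, k2, p1, p2, k3] as OpenCV has them; the pictures are not rectified), "R" (3x3) and "t" (3): a world point X has camera coordinates R X + t. Camera axes: x right, y down, z forward; pixel columns grow to the right and rows downward; lengths in mm; the calibration is good to about 2 mm. A picture is of the moment at which its call begins. camera_model takes no time and is no camera call.
- workorder.finish_job(): hands the job in; it is judged then, once.
The state is a dict: "clock": time; "qpos": joint angles; "qd": joint speeds; "tau": joint torques, N m; "eef_pos": TCP position; "tool_rot": TCP orientation; "force": force on the tool from outside, world axes, zero at the start; "torque": the same for the moment, N m; "width": finger opening in mm; "gripper_force": force on a finger pad.
Only numpy, scipy, OpenCV 4.12 (cv2) and the standard library are available. Lean on these libraries where they do the work, as an engineer would, in place of code of your own. Each camera call takes 0.05 s, during which the arm holds its last target. There are 200 camera calls.

TASK

Stand the square tablet bottle fully home in the square pocket of the bottle stand with its safety cap still locked on, so that the bottle cannot turn. Then press the cap down against its spring, twist it anticlockwise (seen from above) until it is free, and lift it straight up off the bottle. Finish still holding the cap a few centimetres clear above the mouth, with the bottle left fully home in the stand, and leave the other things on the worktop where they are.

Things in the scene. Friction and masses are not known exactly. Their poses are not given: they have to be found in the camera images.
- bottle: Square amber tablet bottle with a plain paper label: body 54 x 54 mm and 66 mm high, shoulder up to 73 mm, round neck with its open mouth at 106 mm; 120 mm high and 0.14 to 0.22 kg with its cap. Stands upright. Origin: centre of its underside; z up, x and y square to its flat sides (a quarter turn makes no difference to the stand). Can be carried by its body or by the locked cap.
- cap: Round white ribbed cap on the bottle, 50 mm diameter, 30 mm high, about 40 g. Origin: centre of its lower edge, 90 mm above the bottle's underside and 17 mm above its shoulder while locked on; z up. At the start its x axis lies along the bottle's x axis; three lugs inside sit in notches of the neck, so that it can neither lift off nor turn, beyond 1 mm and 3 degrees of play.
- cap_top (a point): Centre of the cap's top, 30 mm above its lower edge, with raised turn arrows. Pressed down by 6 to 8 mm, the cap can be turned anticlockwise seen from above (positive about z). Beyond about 37 degrees from locked it springs up again and can be lifted off; a stop follows at about 85 degrees, so 60 degrees is a good turn.
- cap_spring (a joint): How far the cap is pressed down against the spring inside it, in m: 0 at rest, 0.008 hard down. The force rises from 5 N at the first movement to 11 N at 6 mm and 13 N hard down.
- stand: One-handed bottle stand, fixed to the worktop: a round black suction foot 100 mm across, a narrow waist, and on top a grey square pocket, 66 mm wide outside and 75 mm over its flared lips. Origin: centre of its underside on the worktop; z up, x and y square to the pocket's walls.
- pocket (a point): Centre of the pocket's floor, 36 mm above the worktop; axes square to the pocket's walls. The pocket is 56 x 56 mm inside (1 mm of play on each side of the bottle) and about 20 mm deep, with lips above it that flare outward to about 68 mm inside and end 63 mm above the worktop.
- egg_timer: Bystander, to be left alone: egg timer, round, 63 mm across, 60 mm high. Origin: centre of its underside.
- bean_tin: Bystander, to be left alone: food tin, 57 mm across, 72 mm high. Origin: centre of its underside.
- tumbler_used: Bystander, to be left alone: drinking glass, 82 mm across, 93 mm high. Origin: centre of its underside.
- spice_jar_2: Bystander, to be left alone: spice jar, 43 mm across, 102 mm high. Origin: centre of its underside.
- pepper_mill: Bystander, to be left alone: turned pepper mill, 58 mm across, 170 mm high. Origin: centre of its underside.
- table_mug: Bystander, to be left alone: mug with a handle, 90 x 122 mm over the handle, 105 mm high. Origin: centre of its underside.
- apple_red: Bystander, to be left alone: apple, 70 mm across, 65 mm high. Origin: centre of its underside.
Things that resemble listed ones, but are neither listed nor needed, are in the scene too. There is more than one size of the cap; the job needs the smaller. Leave any yellow look-alike of the stand alone.

How it is judged:
By the outcome, as a careful person would: the job done as asked, in the order asked, and still so for the second after the job is handed in, while the arm keeps its last pose, push and grip.
It also fails if it takes over 51 s, if anything falls off the work surface, if the arm or the gripper's body presses on something with over 40 N, if the wrist force passes 120 N, or if a joint passes its speed limit or range.

## Working session

There is one attempt and no reset: what is moved stays moved. The work goes in short steps, Python scripts to look and compute and a tool call to move; the robot and the scene stay as the last step left them, time stands still between calls to the robot, and variables do not carry over. Pictures are saved under pics/ and viewed, at most 10 in all, crops included, and the job is handed in when it is done.

Besides the shell and the picture viewer there is one more tool, called after "Call:" as name(argument=value, ...) on one line, values as JSON. arm_command: Moves the arm, as the interface text tells. Its arguments: {"type":"object","properties":{"series":{"type":"array","items":{"type":"number"}}},"required":["series"]}

```bash
mkdir -p pics; ls
cat > h.py <<'E'
import numpy as np, cv2
from cell import monitor, viewer, workorder
def grab(n):
    im,d=viewer.get_image(n); np.savez(f'{n}.npz',im=im,d=d); return im,d
def xyz(n,uv,d):
    c=viewer.camera_model(n); uv=np.array(uv,float).reshape(-1,1,2)
    p=cv2.undistortPoints(uv,np.array(c["mtx"]),np.array(c["dist_coeffs"]))[:,0]
    z=np.asarray(d).reshape(-1,1); return (np.c_[p,np.ones(len(p))]*z-np.array(c["t"]))@np.array(c["R"])
def cloud(n,im,d):
    v,u=np.nonzero(d>0); return np.c_[u,v],xyz(n,np.c_[u,v],d[v,u]),im[v,u]
def proj(n,X):
    c=viewer.camera_model(n); return cv2.projectPoints(np.array(X,float).reshape(-1,1,3),cv2.Rodrigues(np.array(c["R"]))[0],np.array(c["t"],float),np.array(c["mtx"]),np.array(c["dist_coeffs"]))[0][:,0]
def save(im,f): cv2.imwrite('pics/'+f,im[:,:,::-1])
E
python3 - <<'E'
from h import *
for n in("side","top"):
    im,d=grab(n); save(im,n+'0.png'); c=viewer.camera_model(n); print(n,-np.array(c["R"]).T@c["t"])
print(monitor.read_state())
E
```

```text
pics
side [  280.05328027 -1204.65817981   723.33048051]
top [ 300.79417358  -28.08279042 1336.96803843]
{'clock': 0.1, 'qpos': array([-1.2267907 ,  0.62927158,  0.03844121,  1.51824154, -0.02698699,
        0.99626707, -0.01998371]), 'qd': array([ 4.42536610e-04, -2.41462783e-03,  3.40798102e-04, -1.46335686e-03,
        2.97953983e-05, -2.04469854e-03,  2.25034747e-03]), 'tau': array([ 4.98153400e-03, -5.64528143e+01,  1.23048037e+00, -1.93971276e+01,
        1.12096893e-02,  5.34435516e-03,  2.38755899e-05]), 'eef_pos': array([258.73945471, 595.69906972, 230.4777963 ]), 'tool_rot': array([-3.13992320e+00,  2.56857229e-05,  2.73181388e+00]), 'force': array([0.1459972 , 1.03078451, 0.5545584 ]), 'torque': array([ 0.00472249, -0.03464594, -0.01307266]), 'gripper_force': 0.0, 'width': 85.42926693332815}
```

View pics/side0.png

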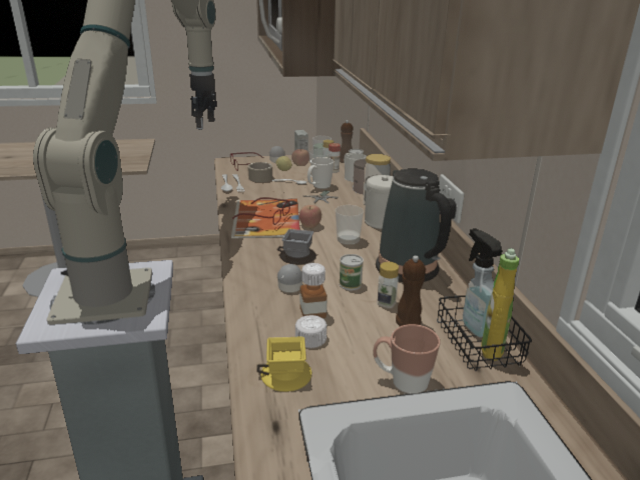

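View pics/top0.png

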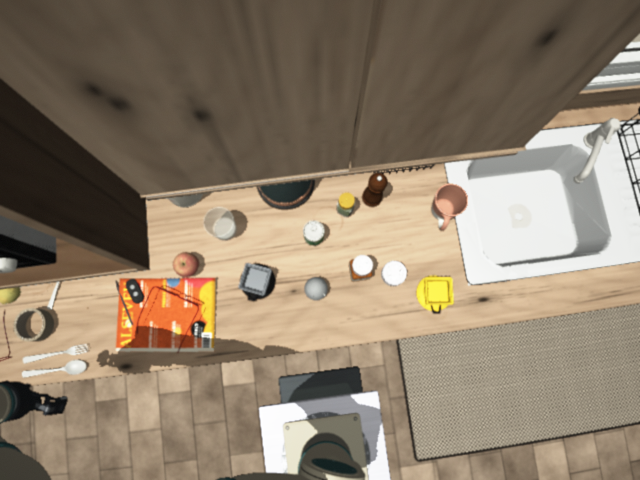

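Side view: the amber bottle with its white cap is at (314,290), and a larger loose white cap lies at (311,330). The grey stand is at (297,245) and the yellow look-alike at (287,362). In the top view these are at (362,267), (394,273), (257,280) and (436,293). I choose the capped amber bottle and the grey stand.

```bash
cat > m.py <<'E'
from h import *
S={}
for n in("side","top"):
    f=np.load(n+'.npz'); S[n]=cloud(n,f['im'],f['d'])
t=np.load('top.npz'); s=np.load('side.npz')
def rect(P): 
    r=cv2.minAreaRect(P.astype(np.float32)); return np.round(r[0],1),np.round(r[1],1),round(r[2],1)
for n in S:
    uv,X,C=S[n]
    b=proj(n,[[0,0,0]])
    if n=='top':
        ws={'bottle':(362,267,22),'loose':(394,273,18),'stand':(257,280,24)}
    else: ws={'bottle':(314,290,30),'loose':(311,330,18),'stand':(297,245,24)}
    for k,(u,v,w) in ws.items():
        m=(abs(uv[:,0]-u)<w)&(abs(uv[:,1]-v)<w); P=X[m]
        print(n,k,'zmax',np.percentile(P[:,2],[50,99]).round(1))
        for lo,hi in ((108,130),(55,85),(42,70),(22,40),(10,30)):
            q=P[(P[:,2]>lo)&(P[:,2]<hi)]
            if len(q)>15: print('  ',lo,hi,len(q),q.min(0).round(0),q.max(0).round(0),rect(q[:,:2]))
uv,X,C=S['top']; 
# obstacles: high things near work
a=t['im'][225:325,225:425]; b=s['im'][215:355,245:385]
save(np.hstack([cv2.resize(a,(480,240)),]),'a.png')
x=np.zeros((560,800,3),np.uint8); x[:200,:400]=cv2.resize(a,(400,200),interpolation=2); x[:400,400:]=cv2.resize(b,(400,400),interpolation=2)
x[200:500,:400]=cv2.resize(t['im'][235:295,330:410],(400,300),interpolation=2)
save(x,'crop1.png')
for y in range(-300,350,50):
  m=(abs(X[:,1]-y)<25)&(X[:,2]>250)&(X[:,0]>250); print(y,X[m].min(0).round() if m.any() else None,end=';')
E
python3 m.py
```

```text
side bottle zmax [ 18.1 121.4]
   108 130 303 [ 451. -187.  108.] [ 502. -131.  123.] (array([ 474.6, -161.1]), array([49.5, 51.3]), 36.1)
   55 85 471 [ 428. -192.   55.] [570. -20.  85.] (array([ 486.8, -111.8]), array([163.5, 141.7]), 80.3)
   42 70 618 [ 425. -238.   42.] [570. -18.  70.] (array([ 478.8, -132.3]), array([213. , 142.2]), 77.6)
   22 40 389 [ 425. -238.   22.] [568. -34.  40.] (array([ 487.3, -138. ]), array([202.3, 142.5]), 83.3)
   10 30 316 [ 425. -188.   10.] [569. -43.  30.] (array([ 496.4, -116. ]), array([144.6, 144.4]), 89.6)
side loose zmax [33.  63.1]
   55 85 82 [ 407. -359.   55.] [ 426. -320.   66.] (array([ 415.4, -339.1]), array([38.3, 18.4]), 86.2)
   42 70 123 [ 407. -359.   42.] [ 482. -238.   66.] (array([ 430.1, -291.1]), array([125.4,  54. ]), 58.1)
   22 40 499 [ 420. -284.   22.] [ 488. -185.   40.] (array([ 459.9, -241.3]), array([92. , 67.1]), 60.6)
   10 30 283 [ 420. -286.   10.] [ 502. -176.   30.] (array([ 458.4, -228.8]), array([113. ,  65.8]), 78.6)
side stand zmax [ 11.2 121.2]
   108 130 92 [ 453. -162.  117.] [ 493. -131.  123.] (a
[... 1358 characters left out ...]
max [ 3.9 65. ]
   55 85 287 [437.  82.  55.] [527. 171.  70.] (array([482.5, 126.5]), array([73.1, 73.4]), 67.7)
   42 70 345 [437.  82.  42.] [527. 171.  70.] (array([482.5, 126.5]), array([73.1, 73.4]), 67.7)
   22 40 398 [432.  86.  23.] [517. 162.  40.] (array([469.6, 130. ]), array([62.6, 83.5]), 66.8)
   10 30 131 [428.  80.  10.] [530. 164.  30.] (array([474.3, 119.1]), array([ 75.3, 102.7]), 71.6)
-300 [ 594. -325.  456.];-250 [ 594. -275.  454.];-200 [ 594. -225.  456.];-150 [ 594. -175.  455.];-100 [ 593. -125.  456.];-50 [596. -75. 458.];0 [596. -25. 456.];50 [596.  25. 456.];100 [596.  75. 456.];150 [596. 125. 457.];200 [596. 175. 454.];250 [467. 225. 451.];300 [467. 275. 452.];
```

View pics/crop1.png

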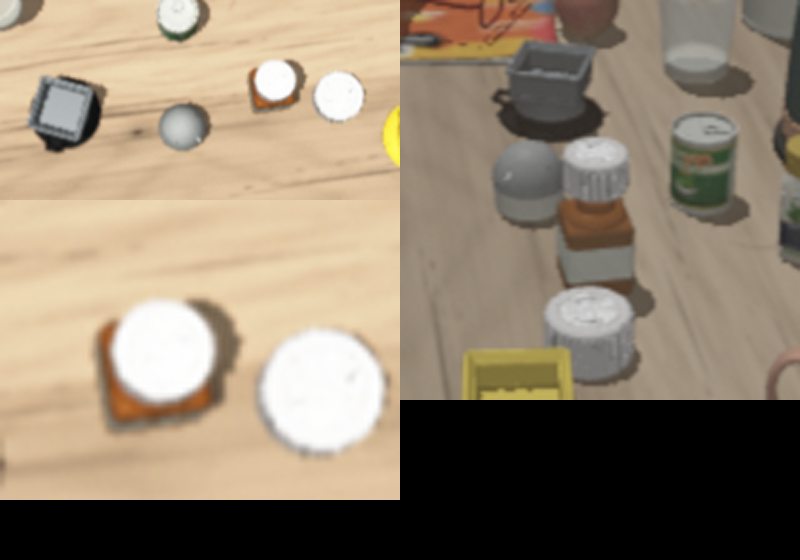

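The crop confirms it: the amber body carries the smaller cap, the larger cap lies loose beside it, and the stand is grey with its pocket empty. I'll refine the yaws and compute the first move.

```bash
cat >> h.py <<'E'
def rel(p,yawdeg):
    s=monitor.read_state(); y=s['tool_rot'][2]; dw=np.array(p)-s['eef_pos']
    from scipy.spatial.transform import Rotation as R
    r=R.from_euler('xyz',s['tool_rot']).as_matrix(); roll=-((yawdeg-np.degrees(y)+180)%360-180)
    print('eef',s['eef_pos'].round(1),np.degrees(s['tool_rot']).round(1),'F',s['force'].round(1),'t',round(s['clock'],2),'w',round(s['width'],1),'q',s['qpos'].round(2))
    print('shift cm',(r.T@dw/10).round(2),'roll',round(roll,1))
E
python3 - <<'E'
from h import *
for n in("side","top"):
    f=np.load(n+'.npz'); uv,X,C=cloud(n,f['im'],f['d'])
    for k,(c,lo,hi) in {'bottle':((474,-156),8,62),'stand':((482.5,126.5),48,60)}.items():
        q=X[(np.abs(X[:,:2]-c).max(1)<(36 if k=='bottle' else 60))&(X[:,2]>lo)&(X[:,2]<hi)]
        r=cv2.minAreaRect(q[:,:2].astype(np.float32)); print(n,k,len(q),r)
        if n=='side' and k=='bottle':
            g=q[q[:,1]<-165]; g=g[g[:,1]<np.percentile(g[:,1],70)]; print(np.degrees(np.arctan(np.polyfit(g[:,0],g[:,1],1))), )
    if n=='top':
        q=X[(np.hypot(*(X[:,:2]-[482.5,126.5]).T)<60)]; l=q[(q[:,2]>58)]; fl=q[(q[:,2]>30)&(q[:,2]<45)]
        print('lip',cv2.minAreaRect(l[:,:2].astype(np.float32)),'floor',len(fl),cv2.minAreaRect(fl[:,:2].astype(np.float32)),np.median(fl[:,2]))
        q=X[(np.hypot(*(X[:,:2]-[474,-156]).T)<30)&(X[:,2]>112)]; print('cap',cv2.minEnclosingCircle(q[:,:2].astype(np.float32)))
rel((474,-156,200),120)
E
```

```text
side bottle 530 ((465.96099853515625, -173.22708129882812), (42.384822845458984, 72.1275405883789), 53.667762756347656)
[  1.36219109 -89.70857856]
side stand 223 ((486.1553039550781, 126.02354431152344), (79.08881378173828, 70.44013214111328), 66.24222564697266)
top bottle 103 ((472.95263671875, -155.76023864746094), (52.985321044921875, 54.37629318237305), 0.7153930068016052)
top stand 159 ((482.89996337890625, 126.37068176269531), (72.86483764648438, 72.56919860839844), 67.64108276367188)
lip ((482.4677734375, 126.48237609863281), (73.0831298828125, 73.36463165283203), 67.74407196044922) floor 413 ((481.13934326171875, 124.9261474609375), (62.85190963745117, 57.84873580932617), 66.35958862304688) 35.616263777237194
cap ((474.2569580078125, -155.93606567382812), 25.657981872558594)
eef [258.7 595.7 230.5] [-179.9    0.   156.5] F [0.1 1.  0.6] t 0.1 w 85.4 q [-1.23  0.63  0.04  1.52 -0.03  1.   -0.02]
shift cm [-49.69 -60.37   3.15] roll 36.5
```

Call:
arm_command(series=[100, -2.5, -3, 0, 0, 100, -5, -6, 0, 0, 100, -7.5, -9, 0, 0, 100, -10, -12, 0, 0, 100, -12.5, -15, 0, 0])

```text
clock: 0.52
eef_pos: [313.8, 406.8, 231.0]
tool_rot: [-3.141, -0.0, 2.732]
force: [0.8, 0.3, 0.3]
width: 85.3
gripper_force: 0.0
```

Call:
arm_command(series=[100, -2.5, -3, 0, 0, 100, -5, -6, 0, 0, 100, -7.5, -9, 0, 0, 100, -10, -12, 0, 0, 100, -12.5, -15, 0, 0])

```text
clock: 0.93
eef_pos: [368.7, 219.5, 231.2]
tool_rot: [-3.141, -0.0, 2.732]
force: [1.8, -0.5, -0.3]
width: 85.5
gripper_force: 0.0
```

Call:
arm_command(series=[100, -2.5, -3, 0, 0, 100, -5, -6, 0, 0, 100, -7.5, -9, 0, 0, 100, -10, -12, 0, 0, 100, -12.5, -15, 0, 0])

```text
clock: 1.35
eef_pos: [423.5, 32.2, 231.3]
tool_rot: [3.142, -0.0, 2.732]
force: [0.9, 0.4, -0.8]
width: 85.4
gripper_force: 0.0
```

```bash
python3 -c "
from h import *
rel((474,-156,180),120)"
```

```text
eef [423.5  32.2 231.3] [180.   -0.  156.5] F [ 0.9  0.4 -0.8] t 1.35 w 85.4 q [-0.24  0.31  0.12  2.11 -0.06  0.72  1.08]
shift cm [-12.12 -15.25   5.13] roll 36.5
```

Call:
arm_command(series=[100, -2.5, -3, 1, 7, 100, -5, -6, 2, 14, 100, -7.5, -9, 3, 21, 100, -10, -12, 4, 28, 100, -12.1, -15.2, 4.5, 35])

```text
clock: 1.77
eef_pos: [474.3, -155.2, 185.1]
tool_rot: [-3.141, -0.001, 2.115]
force: [1.0, -0.1, 0.2]
width: 85.5
gripper_force: 0.0
```

Call:
arm_command(series=[100, 0, 0, 0, 0, 100, 0, 0, 0, 0, 100, 0, 0, 0, 0, 100, 0, 0, 0, 0, 100, 0, 0, 0, 0])

```text
clock: 2.18
eef_pos: [474.0, -151.9, 186.4]
tool_rot: [3.141, -0.001, 2.124]
force: [0.4, -0.5, 0.8]
width: 85.3
gripper_force: 0.0
```

```bash
python3 -c "
from h import *
rel((474,-156,88),121)
a,_=grab('side');b,_=grab('top')
x=np.zeros((600,800,3),np.uint8); x[:400,:400]=cv2.resize(a[190:340,240:390],(400,400)); x[:400,400:]=cv2.resize(b[200:320,300:420],(400,400)); save(x,'c2.png')"
```

```text
eef [ 474.  -151.9  186.4] [180.   -0.  121.7] F [ 0.4 -0.5  0.8] t 2.18 w 85.3 q [ 0.06  0.49  0.28  1.99 -0.21  0.69  1.02]
shift cm [-0.35 -0.22  9.84] roll 0.7
```

View pics/c2.png

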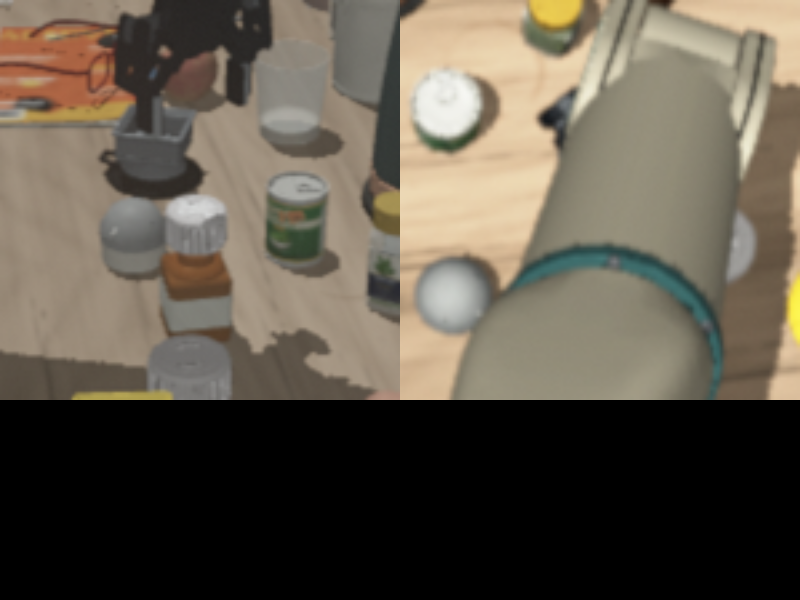

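Side crop: the open fingers at (148,115) and (238,90) straddle the line of the cap at (196,220). The top view is blocked by the arm. Descending.

Call:
arm_command(series=[100, -0.35, -0.2, 2.5, 0, 100, -0.35, -0.2, 5, 0, 100, -0.35, -0.2, 7.5, 0, 100, -0.35, -0.2, 9.3, 0, 100, -0.35, -0.2, 9.8, 0])

```text
clock: 2.7
eef_pos: [472.6, -156.3, 86.1]
tool_rot: [-3.139, -0.003, 2.122]
force: [0.1, 0.1, -0.8]
width: 85.4
gripper_force: 0.0
```

Call:
arm_command(series=[70, 0, 0, 0, 0, 60, 0, 0, 0, 0, 40, 0, 0, 0, 0, 20, 0, 0, 0, 0, 0, 0, 0, 0, 0])

```text
clock: 3.12
eef_pos: [475.6, -157.7, 89.7]
tool_rot: [3.139, 0.002, 2.121]
force: [1.2, 0.8, 3.9]
width: 49.0
gripper_force: 62.2
```

Call:
arm_command(series=[0, 0, 0, 0, 0, 0, 0, 0, 0, 0, 0, 0, 0, 0, 0, 0, 0, 0, 0, 0, 0, 0, 0, 0, 0])

```text
clock: 3.53
eef_pos: [475.4, -157.8, 89.0]
tool_rot: [3.14, 0.002, 2.121]
force: [1.5, 1.2, 6.0]
width: 48.8
gripper_force: 62.2
```

```bash
python3 -c "
from h import *
rel((474,-156,88),121)"
```

```text
eef [ 475.4 -157.8   89. ] [1.799e+02 1.000e-01 1.215e+02] F [1.5 1.2 6. ] t 3.53 w 48.8 q [ 0.13  0.65  0.2   2.06 -0.28  0.45  1.09]
shift cm [ 0.22 -0.03  0.1 ] roll 0.5
```

Call:
arm_command(series=[0, 0, 0, -1, 0, 0, 0, 0, -3, 0, 0, 0, 0, -5.5, 0, 0, 0, 0, -8, 0, 0, 0, 0, -10, 0])

```text
clock: 3.95
eef_pos: [473.2, -157.8, 189.9]
tool_rot: [-3.141, -0.001, 2.12]
force: [0.7, 0.6, -1.3]
width: 48.9
gripper_force: 63.2
```

```bash
python3 -c "
from h import *
rel((483,125,190),98.1)"
```

```text
eef [ 473.2 -157.8  189.9] [-179.9   -0.   121.5] F [ 0.7  0.6 -1.3] t 3.95 w 48.9 q [ 0.06  0.49  0.29  1.98 -0.21  0.7   1.03]
shift cm [ 2.361e+01  1.561e+01 -1.000e-02] roll 23.4
```

Call:
arm_command(series=[0, 1.5, 1, 0, 0, 0, 4, 2.6, 0, 0, 0, 6.5, 4.3, 0, 0, 0, 9.2, 6, 0, 0, 0, 11.8, 7.8, 0, 0])

```text
clock: 4.37
eef_pos: [477.4, -15.3, 188.5]
tool_rot: [-3.14, -0.001, 2.12]
force: [0.6, 1.0, -1.4]
width: 49.3
gripper_force: 63.2
```

Call:
arm_command(series=[0, 3, 2, 0, 4, 0, 6, 4, 0, 9, 0, 9, 6, 0, 15, 0, 11, 7.3, 0, 20, 0, 11.8, 7.8, 0, 23.4])

```text
clock: 4.78
eef_pos: [482.4, 129.9, 188.1]
tool_rot: [-3.14, -0.002, 1.714]
force: [-0.2, -0.4, -2.3]
width: 49.0
gripper_force: 63.2
```

Call:
arm_command(series=[0, 0, 0, 0, 0, 0, 0, 0, 0, 0, 0, 0, 0, 0, 0, 0, 0, 0, 0, 0, 0, 0, 0, 0, 0])

```text
clock: 5.2
eef_pos: [483.7, 123.5, 188.5]
tool_rot: [-3.141, 0.0, 1.71]
force: [-1.1, 0.3, -2.0]
width: 49.2
gripper_force: 63.2
```

```bash
cat > look.py <<'E'
from h import *
import sys
rel((483,125,190),98.1)
f=np.array(monitor.read_state()['eef_pos'])
a,d=grab('side');b,e=grab('top')
x=np.zeros((600,800,3),np.uint8); x[:,:480]=cv2.resize(a[170:320,240:360],(480,600)); x[:320,480:]=cv2.resize(b[220:340,200:320],(320,320)); save(x,sys.argv[1])
for n,im,dd in(('side',a,d),('top',b,e)):
    uv,X,C=cloud(n,im,dd)
    dz=f[2]-89
    q=X[(np.hypot(*(X[:,:2]-f[:2]).T)<50)]; C=C[(np.hypot(*(X[:,:2]-f[:2]).T)<50)]
    for lo,hi in((8,62),(48,60),(93,117)):
        m=(q[:,2]>lo+dz)&(q[:,2]<hi+dz); p=q[m]
        if len(p)<15: continue
        r=cv2.minAreaRect(p[:,:2].astype(np.float32)); print(n,lo,len(p),r,p.min(0).round(1),p.max(0).round(1))
E
python3 look.py c3.png
```

```text
eef [483.7 123.5 188.5] [-180.    0.   98.] F [-1.1  0.3 -2. ] t 5.2 w 49.2 q [-0.6   0.51  0.43  1.99 -0.31  0.71  0.16]
shift cm [ 0.16 -0.05 -0.15] roll -0.1
side 8 465 ((486.0192565917969, 104.36300659179688), (68.23007202148438, 39.24697494506836), 11.504328727722168) [450.7  86.1 107.6] [515.5 130.4 161.4]
side 48 108 ((485.039794921875, 103.08272552490234), (66.01303100585938, 35.30237579345703), 10.099494934082031) [450.9  87.  147.6] [514.4 126.2 159.5]
side 93 247 ((481.46685791015625, 110.29816436767578), (32.631988525390625, 77.5841293334961), 85.6805191040039) [443.6  94.  192.8] [521.4 129.5 216.3]
top 8 99 ((480.97357177734375, 121.97090148925781), (48.682395935058594, 54.35615921020508), 67.37635040283203) [449.   91.5 108. ] [501.1 154.9 161.5]
top 48 25 ((474.7769470214844, 101.5028305053711), (9.700647354125977, 51.9798583984375), 76.91522216796875) [450.6  92.5 148.7] [500.9 112.1 159.3]
top 93 30 ((468.116943359375, 105.34546661376953), (5.735119342803955, 47.745723724365234), 74.32362365722656) [445.7  99.3 192.6] [491.9 113.7 216.3]
```

View pics/c3.png

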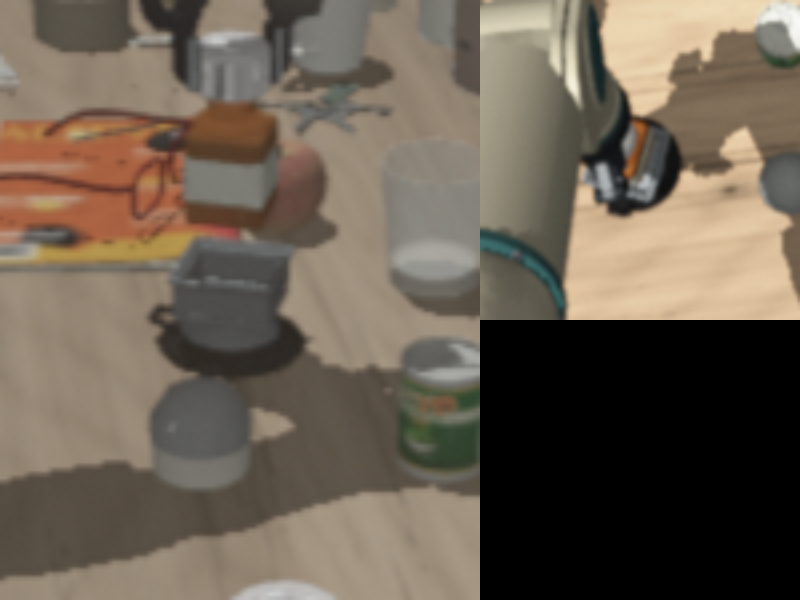

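Side crop: the bottle hangs upright at (230,170), square over the grey pocket at (230,280). Next I compare the bottle body and pocket in the stand's own axes, from the same camera.

```bash
python3 - <<'E'
from h import *
c=np.array([482.5,126.5]); a=np.radians(-22.4); M=np.array([[np.cos(a),np.sin(a)],[-np.sin(a),np.cos(a)]])
for n in('side','top'):
    f=np.load(n+'.npz'); uv,X,C=cloud(n,f['im'],f['d']); L=(X[:,:2]-c)@M.T; C=C.astype(int)
    near=np.abs(L).max(1)<45
    for k,lo,hi in(('body',104,162),('lip',58,66),('wall',40,58)):
        m=near&(X[:,2]>lo)&(X[:,2]<hi); m&=(C.max(1)>50) if k=='body' else True
        q=L[m]; z=X[m,2]
        print(n,k,len(q),'u',np.percentile(q[:,0],[1,3,10,50,90,97,99]).round(1),'v',np.percentile(q[:,1],[1,3,10,50,90,97,99]).round(1),'z',z.min().round(),z.max().round())
        # face -v: fit line
        g=q[np.abs(q[:,0])<22]
        h=[np.percentile(g[(g[:,0]>i)&(g[:,0]<i+11),1],15).round(1) for i in(-22,-11,0,11) if ((g[:,0]>i)&(g[:,0]<i+11)).sum()>4]; print('   face v',h)
    if n=='top':
        t=np.load('top.npz')
E
python3 - <<'E'
# wall profile of the stand from the initial-like lip: reproject predicted body corners on side view
E
```

```text
side body 491 u [-23.7 -22.3 -16.9   9.2  29.6  30.4  30.8] v [-34.9 -34.  -32.  -28.  -10.8   9.2  13.5] z 104.0 162.0
   face v [np.float64(-31.6), np.float64(-32.1), np.float64(-32.0), np.float64(-31.6)]
side lip 155 u [-32.7 -32.2 -30.2   0.9  36.8  38.8  39.5] v [-41.8 -40.9 -38.2   1.4  32.6  35.   36.7] z 58.0 66.0
   face v [np.float64(-38.0), np.float64(-36.4), np.float64(-37.7), np.float64(-39.1)]
side wall 303 u [-27.6 -27.3 -25.1   1.8  32.3  35.7  36.1] v [-38.2 -37.2 -35.5  -7.7  30.   32.9  34.8] z 40.0 58.0
   face v [np.float64(-35.2), np.float64(-34.3), np.float64(-35.1), np.float64(-34.4)]
top body 106 u [-26.7 -26.  -23.3  -0.2  23.1  25.5  26.2] v [-29.  -28.8 -28.5 -27.9 -21.7 -15.2  17.8] z 105.0 162.0
   face v [np.float64(-28.2), np.float64(-28.6), np.float64(-28.4), np.float64(-28.6)]
top lip 106 u [-36.4 -36.  -34.5 -17.7  32.7  35.3  35.9] v [-36.5 -36.4 -35.3 -29.8  30.9  33.9  35.3] z 58.0 66.0
   face v [np.float64(-35.9), np.float64(-36.2), np.float64(-35.1), np.float64(-36.5)]
top wall 37 u [-34.2 -31.6 -30.2 -11.4  29.3  32.4  35.4] v [-34.1 -33.4 -31.5 -26.1  28.   31.2  34.3] z 40.0 58.0
   face v [np.float64(-32.3)]
```

Call:
arm_command(series=[0, 0.1, 0, 0.8, 0, 0, 0.1, 0, 1.6, 0, 0, 0.1, 0, 2.4, 0, 0, 0.1, 0, 3.2, 0, 0, 0.1, 0, 3.8, 0])

```text
clock: 5.72
eef_pos: [483.0, 126.0, 148.9]
tool_rot: [-3.14, 0.0, 1.713]
force: [-1.2, -0.2, -1.5]
width: 48.8
gripper_force: 63.2
```

Call:
arm_command(series=[0, 0, 0, 0, 0, 0, 0, 0, 0.2, 0, 0, 0, 0, 0.4, 0, 0, 0, 0, 0.6, 0, 0, 0, 0, 0.8, 0])

```text
clock: 6.13
eef_pos: [484.2, 126.0, 142.9]
tool_rot: [3.14, -0.0, 1.712]
force: [-0.4, 0.1, 7.1]
width: 48.9
gripper_force: 63.9
```

Call:
arm_command(series=[0, 0, 0, 0, 0, 0, 0, 0, 0, 0, 0, 0, 0, 0, 0, 0, 0, 0, 0, 0, 0, 0, 0, 0, 0])

```text
clock: 6.55
eef_pos: [483.7, 126.2, 142.3]
tool_rot: [3.141, -0.0, 1.713]
force: [0.1, -0.2, -1.7]
width: 49.3
gripper_force: 67.9
```

```bash
python3 look.py c4.png; python3 -c "
from h import *
s=monitor.read_state();print(s['force'],s['torque'])"
```

```text
eef [483.7 126.2 142.3] [180.   -0.   98.1] F [ 0.1 -0.2 -1.7] t 6.55 w 49.3 q [-0.57  0.58  0.38  2.03 -0.36  0.6   0.2 ]
shift cm [-0.11 -0.08 -4.77] roll 0.0
side 8 499 ((483.0765686035156, 120.04074096679688), (75.76947784423828, 73.42642211914062), 69.40705871582031) [439.6  77.4  61.4] [528.6 145.5 115.3]
side 48 103 ((489.1851501464844, 108.2674560546875), (72.07709503173828, 37.38096618652344), 19.551620483398438) [450.7  90.5 101.3] [516.9 137.9 113.3]
side 93 233 ((483.86444091796875, 112.98359680175781), (33.20975875854492, 76.69032287597656), 88.1257095336914) [446.   96.2 146.3] [522.7 130.8 169.8]
top 8 140 ((482.2310791015625, 125.89886474609375), (71.65641021728516, 72.95509338378906), 66.65487670898438) [437.5  81.8  61.3] [512.  171.3 115.2]
top 48 27 ((467.64947509765625, 118.33877563476562), (37.1553955078125, 65.48959350585938), 34.423362731933594) [448.7  94.  101.9] [501.  155.9 113.1]
top 93 28 ((466.91619873046875, 109.74290466308594), (6.439823150634766, 44.588401794433594), 67.56716918945312) [445.8 101.4 146.9] [488.  116.9 170. ]
[-0.10032217 -1.11799475 -0.4438181 ] [-0.00644666 -0.0155259  -0.02268754]
```

View pics/c4.png

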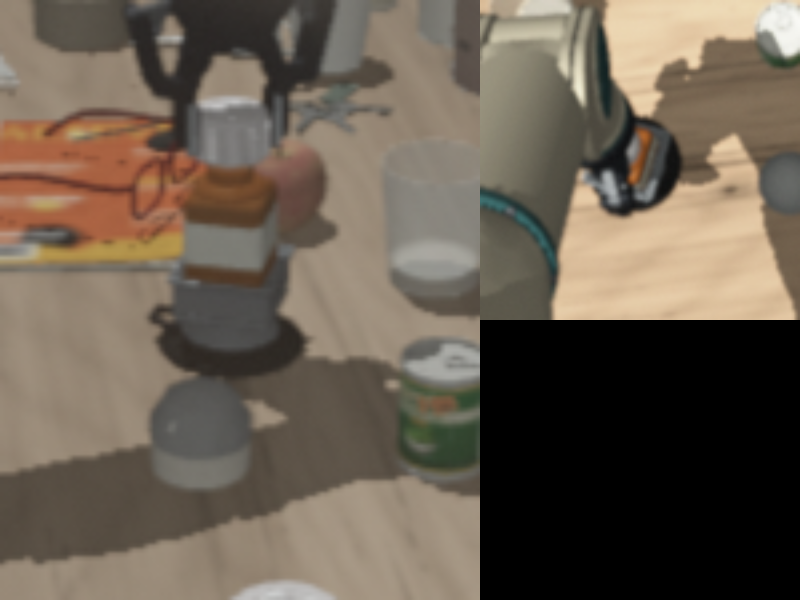

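The bottle's lower edge at (230,280) is down inside the flared lips, and the force is back to about zero. I'll keep lowering slowly.

Call:
arm_command(series=[0, 0, 0, 0.2, 0, 0, 0, 0, 0.4, 0, 0, 0, 0, 0.6, 0, 0, 0, 0, 0.8, 0, 0, 0, 0, 1.0, 0])

```text
clock: 7.07
eef_pos: [483.6, 126.1, 132.0]
tool_rot: [-3.141, 0.0, 1.712]
force: [0.6, -1.0, -1.6]
width: 48.6
gripper_force: 67.9
```

Call:
arm_command(series=[0, 0, 0, 0, 0, 0, 0, 0, 0.2, 0, 0, 0, 0, 0.4, 0, 0, 0, 0, 0.6, 0, 0, 0, 0, 0.6, 0])

```text
clock: 7.48
eef_pos: [483.7, 125.9, 126.2]
tool_rot: [3.142, 0.0, 1.712]
force: [1.2, 0.7, -1.7]
width: 48.7
gripper_force: 68.0
```

```bash
python3 look.py c5.png
```

```text
eef [483.7 125.9 126.2] [180.    0.   98.1] F [ 1.2  0.7 -1.7] t 7.48 w 48.7 q [-0.55  0.6   0.36  2.04 -0.38  0.56  0.22]
shift cm [-0.08 -0.08 -6.38] roll 0.0
side 8 545 ((484.3034973144531, 123.27197265625), (74.8565902709961, 77.63745880126953), 73.3608169555664) [439.2  79.8  45.5] [529.3 151.   99.1]
side 48 101 ((488.5616455078125, 106.27520751953125), (69.45731353759766, 38.26931381225586), 16.5336856842041) [450.9  87.4  85.3] [516.4 134.5  97.2]
side 93 240 ((485.93212890625, 117.88681030273438), (72.61217498779297, 42.32358169555664), 25.505895614624023) [447.1  96.9 130.2] [522.4 142.2 154.1]
top 8 238 ((482.61639404296875, 126.73184204101562), (73.5848388671875, 73.04431915283203), 67.37913513183594) [436.9  82.   45.5] [515.  171.4  99.1]
top 48 26 ((468.5070495605469, 118.50886535644531), (38.998497009277344, 68.54962921142578), 32.91997528076172) [450.2  93.4  86.8] [501.1 157.9  97. ]
top 93 29 ((466.4384765625, 108.39336395263672), (4.568358421325684, 45.27117919921875), 68.74298858642578) [445.6 101.6 131.8] [488.4 117.4 154. ]
```

Call:
arm_command(series=[0, 0, 0, 0.1, 0, 0, 0, 0, 0.2, 0, 0, 0, 0, 0.3, 0, 0, 0, 0, 0.4, 0, 0, 0, 0, 0.4, 0])

```text
clock: 8.0
eef_pos: [483.9, 125.8, 122.9]
tool_rot: [3.141, -0.0, 1.712]
force: [-0.7, -1.3, 8.3]
width: 49.1
gripper_force: 68.8
```

Call:
arm_command(series=[0, 0, 0, 0.1, 0, 0, 0, 0, 0.2, 0, 0, 0, 0, 0.3, 0, 0, 0, 0, 0.4, 0, 0, 0, 0, 0.4, 0])

```text
clock: 8.42
eef_pos: [483.9, 125.8, 119.2]
tool_rot: [3.141, -0.0, 1.712]
force: [-0.9, -0.8, 12.0]
width: 49.4
gripper_force: 69.2
```

Call:
arm_command(series=[0, 0, 0, 0.05, 0, 0, 0, 0, 0.1, 0, 0, 0, 0, 0.1, 0, 0, 0, 0, 0.1, 0, 0, 0, 0, 0.1, 0])

```text
clock: 8.83
eef_pos: [483.9, 125.8, 118.5]
tool_rot: [3.141, -0.0, 1.712]
force: [-2.4, -1.2, 12.3]
width: 48.7
gripper_force: 69.2
```

```bash
python3 look.py c5.png
```

```text
eef [483.9 125.8 118.5] [179.9  -0.   98.1] F [-2.4 -1.2 12.3] t 8.83 w 48.7 q [-0.54  0.62  0.35  2.04 -0.39  0.54  0.22]
shift cm [-0.07 -0.09 -7.15] roll -0.0
side 8 541 ((484.17816162109375, 122.56443786621094), (78.57554626464844, 72.92178344726562), 69.3595962524414) [439.2  77.8  37.5] [529.5 150.2  91.4]
side 48 97 ((488.6431579589844, 105.70014953613281), (70.72932434082031, 39.28117370605469), 17.42715835571289) [450.6  86.4  77.6] [516.5 135.   89.4]
side 93 229 ((485.17230224609375, 109.95329284667969), (76.06269073486328, 34.140010833740234), 0.9287171363830566) [447.   92.7 122.5] [522.9 127.6 146.4]
top 8 198 ((482.74371337890625, 126.3626937866211), (73.33059692382812, 73.88966369628906), 67.09304809570312) [437.   81.7  44.4] [511.9 171.   90.8]
top 48 21 ((465.4391174316406, 119.47283935546875), (35.75679016113281, 71.82814025878906), 23.18781280517578) [448.7  93.5  77.7] [496.  159.5  88. ]
top 93 24 ((467.07830810546875, 108.78643798828125), (5.5934858322143555, 44.365478515625), 65.93365478515625) [445.7 101.3 122.7] [488.4 115.3 146.2]
```

View pics/c5.png

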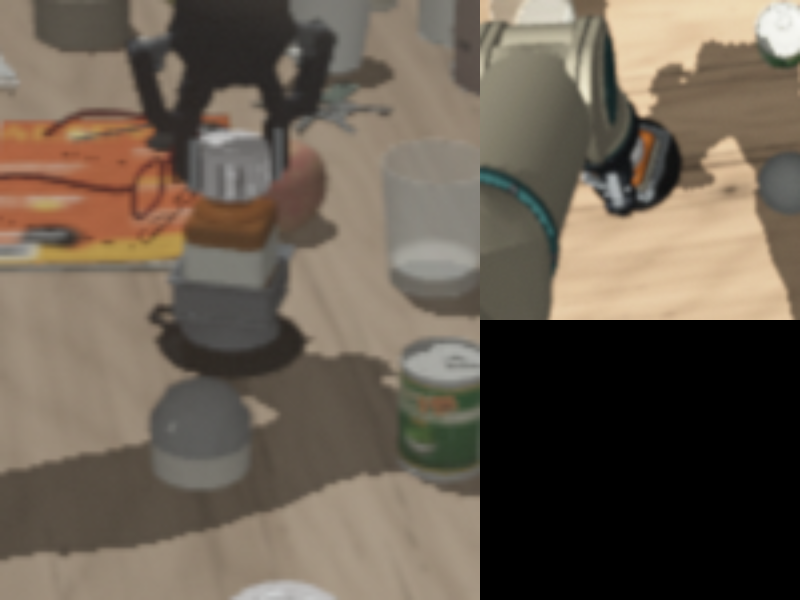

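The bottle's label is now mostly sunk in the pocket at (230,265), and the cap is pressed close to the shoulder at (232,165). The force curve fits the spring being nearly hard down. Now I twist it.

Call:
arm_command(series=[0, 0, 0.01, 0.03, -5, 0, 0, 0.02, 0.03, -10, 0, 0.01, 0.04, 0.03, -16, 0, 0.01, 0.05, 0.03, -22, 0, 0.02, 0.06, 0.03, -28])

```text
clock: 9.35
eef_pos: [484.5, 126.2, 118.3]
tool_rot: [3.14, 0.0, 2.206]
force: [-1.6, -1.2, 11.7]
width: 49.1
gripper_force: 69.3
```

```bash
python3 -c "
from h import *
rel((483,126,118),160); s=monitor.read_state();print(s['force'],s['torque'])"
```

```text
eef [484.5 126.2 118.3] [179.9   0.  126.4] F [-1.6 -1.2 11.7] t 9.35 w 49.1 q [-0.45  0.6   0.21  2.04 -0.24  0.52  0.56]
shift cm [ 0.07 -0.14  0.02] roll -33.6
[-1.56098536 -1.15104039 11.6584466 ] [-0.28253388  0.47622058 -0.13835565]
```

Call:
arm_command(series=[0, 0, 0.01, 0, -6, 0, 0, 0.02, 0, -13, 0, 0.01, 0.04, 0, -20, 0, 0.01, 0.05, 0, -27, 0, 0.02, 0.06, 0, -33])

```text
clock: 9.77
eef_pos: [484.6, 126.7, 118.2]
tool_rot: [3.141, 0.0, 2.782]
force: [-1.8, -0.9, 12.7]
width: 49.1
gripper_force: 69.3
```

Call:
arm_command(series=[0, 0, 0, 0, 0, 0, 0, 0, 0, 0, 0, 0, 0, -0.1, 0, 0, 0, 0, -0.3, 0, 0, 0, 0, -0.5, 0])

```text
clock: 10.18
eef_pos: [484.6, 127.0, 122.8]
tool_rot: [3.141, 0.0, 2.777]
force: [0.0, -0.3, 7.1]
width: 48.9
gripper_force: 68.7
```

```bash
python3 look.py c6.png; python3 -c "
from h import *
s=monitor.read_state();print(s['force'],s['torque'])"
```

```text
eef [484.6 127.  122.8] [180.    0.  159.1] F [ 0.  -0.3  7.1] t 10.18 w 48.9 q [-0.34  0.58  0.05  2.03 -0.05  0.53  0.95]
shift cm [ 0.07 -0.24 -6.72] roll 61.0
side 8 530 ((485.13946533203125, 123.65351867675781), (79.88638305664062, 74.11636352539062), 66.68130493164062) [439.5  77.7  42. ] [528.1 148.9  95.6]
side 48 93 ((488.8900146484375, 107.70501708984375), (68.03326416015625, 38.971317291259766), 15.217741966247559) [451.7  88.6  81.9] [516.6 135.4  93.7]
side 93 153 ((480.72894287109375, 104.15184783935547), (36.96742248535156, 47.89010238647461), 77.30886840820312) [460.1  86.7 127.3] [507.7 127.4 150.8]
top 8 127 ((474.33392333984375, 107.17906188964844), (30.328020095825195, 74.07909393310547), 71.28978729248047) [437.1  82.   42.7] [514.3 128.4  95.6]
[-2.26917759 -1.16402805  8.92419971] [-0.18523435  0.38496036 -0.00168571]
```

View pics/c6.png

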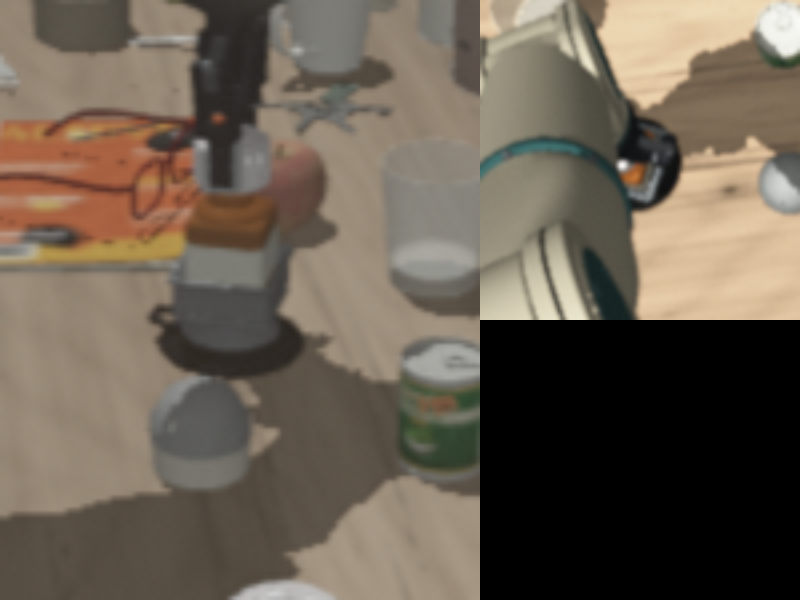

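The bottle is still square in the pocket at (230,230). The fingers have turned with the cap at (232,160), and the spring force is easing. I lift a little and check.

Call:
arm_command(series=[0, 0, 0, -0.2, 0, 0, 0, 0, -0.4, 0, 0, 0, 0, -0.6, 0, 0, 0, 0, -0.8, 0, 0, 0, 0, -1.0, 0])

```text
clock: 10.7
eef_pos: [484.4, 126.9, 132.0]
tool_rot: [-3.141, -0.0, 2.777]
force: [0.5, -0.7, -0.6]
width: 49.0
gripper_force: 68.0
```

Call:
arm_command(series=[0, 0, 0, -0.1, 0, 0, 0, 0, -0.2, 0, 0, 0, 0, -0.3, 0, 0, 0, 0, -0.3, 0, 0, 0, 0, -0.3, 0])

```text
clock: 11.12
eef_pos: [484.4, 126.8, 135.0]
tool_rot: [-3.141, -0.0, 2.777]
force: [-0.8, -0.5, -0.8]
width: 49.0
gripper_force: 68.0
```

```bash
python3 look.py c7.png
```

```text
eef [484.4 126.8 135. ] [-180.    -0.   159.1] F [-0.8 -0.5 -0.8] t 11.12 w 49.0 q [-0.35  0.56  0.05  2.02 -0.05  0.56  0.95]
shift cm [ 0.07 -0.22 -5.5 ] roll 61.0
side 8 554 ((483.6684265136719, 121.37703704833984), (73.26104736328125, 75.45645904541016), 69.86000061035156) [439.9  79.5  54. ] [528.6 144.6 107.9]
side 48 126 ((484.0611572265625, 118.63748168945312), (55.2703971862793, 51.285972595214844), 64.82203674316406) [453.2  87.1  94.1] [516.1 137.6 105.8]
side 93 154 ((479.0347900390625, 105.59888458251953), (39.131385803222656, 48.78250503540039), 71.03389739990234) [459.8  85.8 139.1] [507.5 132.  162.7]
top 8 170 ((474.3890380859375, 107.43574523925781), (31.061174392700195, 73.8722915649414), 70.25204467773438) [436.9  81.8  54.5] [514.2 130.9 107.8]
top 48 49 ((472.4637756347656, 107.57669067382812), (19.728851318359375, 53.430137634277344), 52.240413665771484) [449.8  94.8  95.3] [499.6 128.6 105.9]
```

View pics/c7.png

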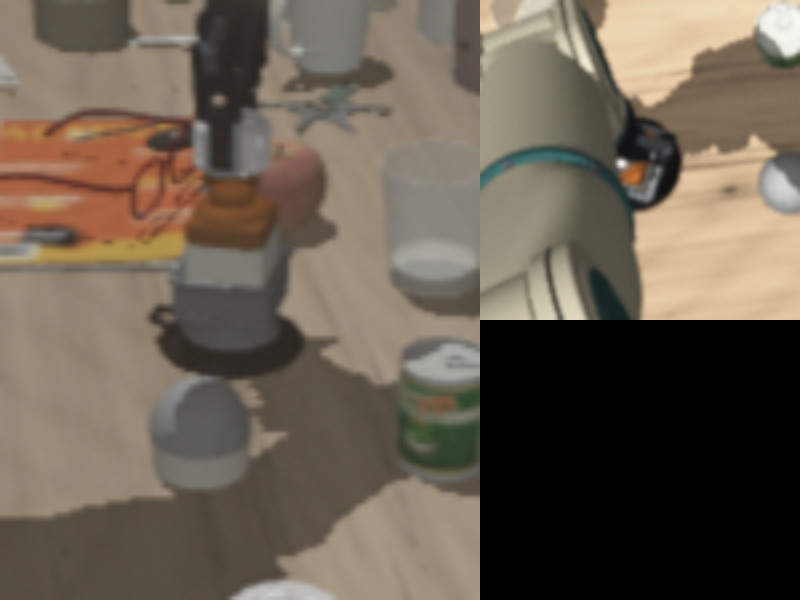

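The neck is showing at (232,190) while the body stays seated, so the cap is free. I lift it clear.

Call:
arm_command(series=[0, 0, 0, -0.4, 0, 0, 0, 0, -0.8, 0, 0, 0, 0, -1.2, 0, 0, 0, 0, -1.6, 0, 0, 0, 0, -2.0, 0])

```text
clock: 11.63
eef_pos: [484.7, 127.0, 155.6]
tool_rot: [3.141, 0.0, 2.777]
force: [-0.3, -0.5, -0.0]
width: 49.1
gripper_force: 68.0
```

Call:
arm_command(series=[0, 0, 0, -0.6, 0, 0, 0, 0, -1.2, 0, 0, 0, 0, -1.8, 0, 0, 0, 0, -2.3, 0, 0, 0, 0, -2.5, 0])

```text
clock: 12.05
eef_pos: [485.0, 127.1, 181.0]
tool_rot: [3.141, 0.001, 2.777]
force: [0.3, -0.4, 0.3]
width: 48.9
gripper_force: 68.0
```

Call:
arm_command(series=[0, 0, 0, 0, 0, 0, 0, 0, 0, 0, 0, 0, 0, 0, 0, 0, 0, 0, 0, 0, 0, 0, 0, 0, 0])

```text
clock: 12.47
eef_pos: [484.4, 126.9, 179.7]
tool_rot: [-3.141, -0.0, 2.777]
force: [-0.7, -0.4, -0.9]
width: 49.0
gripper_force: 68.0
```

```bash
python3 look.py c8.png | head -2
python3 - <<'E'
from h import *
f=np.load('side.npz'); uv,X,C=cloud('side',f['im'],f['d'])
m=(np.hypot(*(X[:,:2]-[482.5,122]).T)<28)&(X[:,2]>85); 
print(np.histogram(X[m,2],bins=range(85,225,4)))
E
```

```text
eef [484.4 126.9 179.7] [-180.    -0.   159.1] F [-0.7 -0.4 -0.9] t 12.47 w 49.0 q [-0.35  0.49  0.06  1.98 -0.04  0.67  0.94]
shift cm [ 0.06 -0.22 -1.03] roll 61.0
(array([13, 15, 17, 22, 34, 47, 30, 13, 19, 17, 23, 20, 28, 46, 21,  0,  0,
        0,  0,  0,  0,  0,  0,  5, 16, 22, 25, 19, 15, 23, 25, 37,  7,  2]), array([ 85,  89,  93,  97, 101, 105, 109, 113, 117, 121, 125, 129, 133,
       137, 141, 145, 149, 153, 157, 161, 165, 169, 173, 177, 181, 185,
       189, 193, 197, 201, 205, 209, 213, 217, 221]))
```

View pics/c8.png

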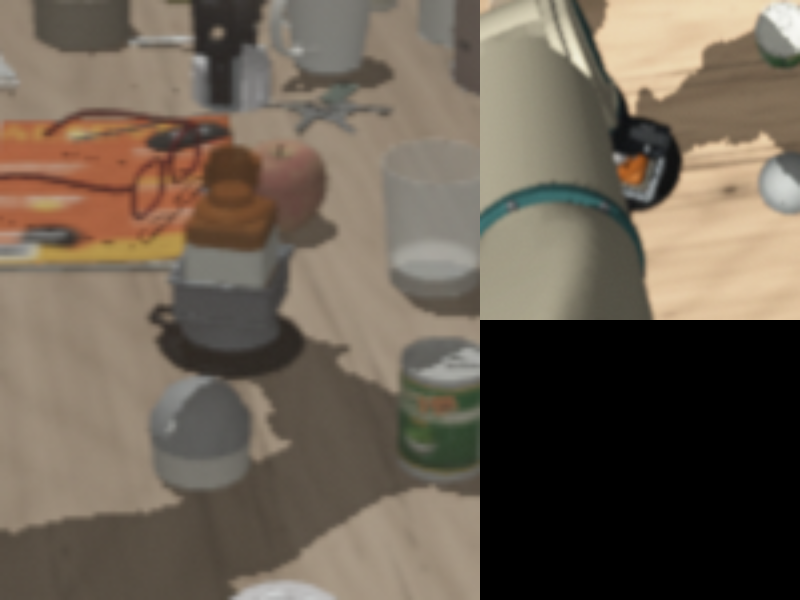

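The open neck is at (232,165), with its mouth at about 143 mm. Home would be 142 mm, so the bottle is seated. The cap is held above it at (232,85), about 38 mm clear of the mouth. Handing in.

```bash
python3 -c "
from h import *
print(workorder.finish_job())"
```

```text
the job is handed in; nothing more can be done
None
```

The job is done and handed in at about 12.6 s: the bottle is fully home in the grey stand, and its cap, pressed, twisted about 60° and lifted off, is held about 38 mm above the mouth.

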